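# Nip a steel bench block in a sliding stop and lock it

## Robot

A 6-joint arm with a two-finger parallel gripper is mounted at the origin on a cart in front of the work surface, level with it; the furniture and walls round the work are solid. World frame = base frame: x ahead of the robot, y to its left, z up, the work surface at z = 0. Lengths are in mm, angles in degrees, forces in N, time in s.
With the tool pointing down it reaches from about 325 to 900 mm from the base axis. Payload 3.5 kg.
Tool frame: the origin (TCP) lies midway between the tips of the shut fingers; the grasp point (between the pads) lies 19 mm behind it (hold_point_z is the y of the grasp point in the tool frame, in mm); y points along the fingers, x is the direction in which the jaws open and shut, and the axes are right-handed (so a half turn about y gives the same grasp; the last joint's range is limited). The gripper opens to 85 mm and grips with 20 to 120 N. Pads are 22 mm wide; open, the fingers measure 114 mm over their backs; the gripper's body (76 mm by 85 mm) begins 54 mm behind the grasp point. The pads swing forward as they close: fully open they stand 13 mm farther back than shut.
Start: joints at [-82.758, 15.837, -1.513, 72.651, 0, 84.076], TCP at [142.352, -608.57, 231.313] pointing down, gripper open.
Joint ranges: [-178.77, 178.77], [-48.84, 107.48], [-61.69, 71.31], [-111.58, 123.2], [-90, 87.43], [-180, 180]. Speed limits (degrees/s): [147.25, 147.25, 180, 180, 180, 180].

## Interface

Orientations are given as [roll, pitch, yaw] about the fixed x, y, z axes, in that order (R = Rz(yaw) Ry(pitch) Rx(roll)).
In Python, from rig import * gives the robot as it stands. The module is installed in compiled form; this text tells all that it offers. Calls block until the motion is done:
- move_pose(position, orientation): joint-space move of the TCP to a pose.
- move_straight(position, frame=None, rate=150, threshold=None): straight line of the TCP; frame=None keeps the orientation; rate is the mean speed in mm/s. With threshold (N) it stops when the force on the tool has changed by that much, and returns True; else False.
- set_joints(angles): joint-space move.
- ungrasp() and close(squeeze=None): open the fingers fully, or close them until they stop; squeeze is the grip in N (None keeps the last).
- wait(seconds).
- solve_ik(position, orientation): joint angles nearest the present ones, or None.
- read_state(): the state.
- capture(name): name is "side" or "top"; returns a dict with "pixels" (384x512x3 uint8, red, green, blue), "depth" (384x512 float32, mm along the optical axis (not along the pixel's ray), 0 where there is no reading), "intrinsics" (3x3 intrinsics, pixels), "k1" (the pictures are not rectified: a ray, as slopes to the right and down, at radius r is drawn at 1 + k1 r^2 times it, then the intrinsics apply), "eye" and "rotation" of the camera in the world. Camera axes: x right, y down, z forward; pixel columns grow to the right and rows downward; lengths in mm; the calibration is good to about 2 mm. A picture is of the moment at which its call begins.
A pose or a line that the arm cannot do raises IKError and nothing moves.
- hand_in(): hands the job in, once; it reports no verdict.
The state is a dict: "t": time; "joint_positions": joint angles; "joint_vel": joint speeds; "joint_efforts": joint torques, N m; "tcp_pos": TCP position; "tcp_rot": TCP orientation; "wrist_force": force on the tool from outside, world axes, zero at the start; "moment": the same for the moment, N m; "gripper_width": finger opening in mm.
Only numpy, scipy, OpenCV 4.12 (cv2) and the standard library are available. Lean on these libraries where they do the work, as an engineer would, in place of code of your own. Each camera call takes 0.05 s, during which the arm holds its last target. There are 200 camera calls.

## Task

Fix the steel bench block in the stop rail ready for punching: loosen the clamp knob until its bar lies across the rail, slide the carriage back to make room, and push the block in between the two jaws, flat against the front of the rail. Slide the carriage up so that the block is held without play between both jaws, then turn the knob tight again so that its bar lies along the rail. Leave the tape roll, the charcoal block and the white dish where they are.

Things in the scene. Friction and masses are not known exactly. Their poses are not given: they have to be found in the camera images.
- stop_rail: Fixed steel rail, 210 mm long, 26 deep, 22 high. Origin: on the bench top, under the rail's middle line; y runs along the rail to the fixed jaw, x to the back. Rail from y -100 to +110 mm; front face at x -13 mm. Fixed jaw (dark steel, 20 mm high) at the +y end: its inner face looks to -y at y +88 mm and reaches forward to x -63 mm.
- carriage (a joint): Opening between the two jaws in m: 0 shut, limit 0.140; grows as the carriage slides to the rail's -y. With the knob loose about 5 N slides it and it stays where left; with the knob tight it is held firmly (more than 25 N).
- carriage_mid (a point): Middle of the aluminium carriage that straddles the rail, 34 mm above the bench, axes as the rail's. 44 mm long along the rail, 46 deep, top at 46 mm; above the rail (24 to 46 mm up) both end faces are free to be pushed. Its jaw, 20 mm high, is flush with its +y face and reaches forward to the rail's x -63 mm.
- clamp_knob (a joint): Angle of the clamp knob on the carriage in rad, clockwise from above positive, stops at 0 and 1.6. 0: fully loose, bar across the rail; about 1.5: tight, bar along the rail. It begins to grip at 0.6 and holds firmly from 1.2. It stays where left; about 3 N at a bar end turns it, up to 6 N near tight.
- knob_mid (a point): Middle of the knob's black bar, on its axis, 61 mm above the bench. Bar 93 mm long, 14 wide (round ends 17), from 54 to 68 mm above the bench (a 26 mm cap in the middle reaches 70 mm); below it a hub 22 mm wide. It turns with the knob: its x axis runs along the bar, to the end that points to the rail's back when loose.
- block_mid (a point): Centre of the loose steel bench block, 60 x 60 x 18 mm, about 0.5 kg, lying on the bench in front of the rail; about 3 N slides it. Centre 9 mm above the bench; axes square to its sides.
- tape_roll_mid (a point): Bystander: roll of tape lying flat, 91 mm across, 24 mm high; its centre.
- charcoal_block_mid (a point): Bystander: black charcoal block 60 x 100 x 28 mm (long along its y); its centre.
- dish_mid (a point): Bystander: small white round dish, 62 mm across, 18 mm high; its centre.

How it is judged:
By the outcome, as a careful person would: the job done as asked, in the order asked, and still so for the second after the job is handed in, with the robot touching nothing.
It also fails if it takes over 64 s, if anything falls off the work surface, if the arm or the gripper's body presses on something with over 40 N, if the wrist force passes 120 N, or if a joint passes its speed limit or range.

## Working session

There is one attempt and no reset: what is moved stays moved. The work goes in short steps, each a Python script; the robot and the scene stay as the last script left them, time stands still between calls to the robot, and variables do not carry over. Pictures are saved under pics/ and viewed, about 8 in all and at most 12, crops included, and the job is handed in when it is done.

```bash
mkdir -p pics
cat > h.py <<'E'
from rig import *
import numpy as np, cv2
def cast(c,uv,h):
    """pixels -> world points on plane z=h"""
    K=np.array(c["intrinsics"],float);uv=np.atleast_2d(np.array(uv,float))
    d=(uv-K[[0,1],2])/K[[0,1],[0,1]]
    s=d.copy()
    for _ in range(20): s=d/(1+c["k1"]*(s**2).sum(1,keepdims=True))
    w=np.c_[s,np.ones(len(s))]@np.array(c["rotation"]).T
    e=np.array(c["eye"]);return e+w*((h-e[2])/w[:,2])[:,None]
def proj(c,P):
    p=(np.atleast_2d(P)-c["eye"])@np.array(c["rotation"]);s=p[:,:2]/p[:,2:]
    K=np.array(c["intrinsics"]);s=s*(1+c["k1"]*(s**2).sum(1,keepdims=True))
    return s*K[[0,1],[0,1]]+K[[0,1],2]
def save(c,n): cv2.imwrite(f"pics/{n}.png",c["pixels"][:,:,::-1])
E
python3 - <<'E'
from h import *
for n in("top","side"):
    c=capture(n);save(c,n+"1");print(n,np.round(c["eye"]),np.round(c["rotation"],3).tolist(),np.round(c["intrinsics"],1).tolist(),c["k1"])
    np.save(n+"1.npy",c,allow_pickle=True)
print(read_state())
E
```

```text
top [ 343. -216.  974.] [-169.04, 1.747, -89.397] [[452.8, 0.0, 252.6], [0.0, 452.8, 193.3], [0.0, 0.0, 1.0]] -0.0895469603178469
side [ 397. -894.  574.] [-125.199, 0.955, -10.169] [[367.3, 0.0, 252.8], [0.0, 367.3, 187.6], [0.0, 0.0, 1.0]] -0.06043261386296692
{'t': 0.1, 'joint_positions': array([-8.27583043e+01,  1.58757137e+01, -1.58891364e+00,  7.26511713e+01,
       -3.03504932e-03,  8.40776008e+01]), 'joint_vel': array([-0.03257804, -0.09037954,  0.24021796,  0.01528526, -0.05103262,
        0.04546545]), 'joint_efforts': array([ 3.21210900e-04, -4.46706641e+01,  2.96129090e+01,  8.40725406e-03,
       -2.00422669e-04,  5.83983422e-06]), 'tcp_pos': array([ 142.24539553, -607.87788682,  230.26067388]), 'tcp_rot': array([-89.99107057,   0.1154937 , -76.83589303]), 'wrist_force': array([ 0.41666291, -0.20187173,  0.09414256]), 'moment': array([-0.00987582, -0.02075783, -0.00975584]), 'gripper_width': 85.55789787641486}
```

View pics/top1.png

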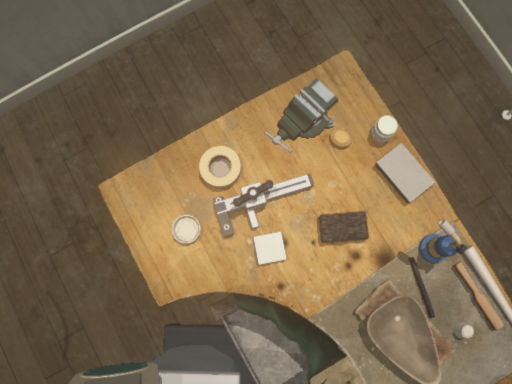

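View pics/side1.png

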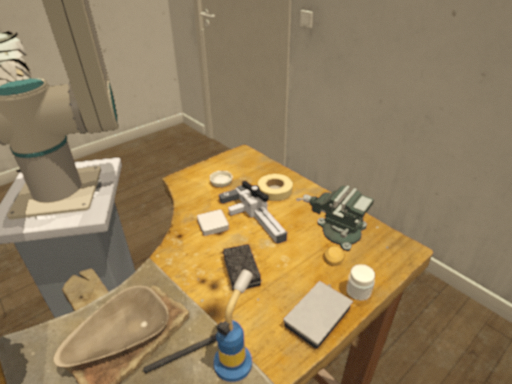

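Top view: block near (270,249), carriage near (250,200) with the black bar along the rail (tight), fixed jaw near (225,220), dish (186,230), tape (220,167), charcoal block (344,228). I'll zoom in, since "rotation" is given as Euler angles.

```bash
python3 - <<'E'
s=open('h.py').read()
s=s.replace('np.array(c["rotation"])','Rm(c)').replace("import numpy as np, cv2","import numpy as np, cv2\nfrom scipy.spatial.transform import Rotation as Ro\ndef Rm(c): return Ro.from_euler('xyz',c['rotation'],degrees=True).as_matrix()")
open('h.py','w').write(s)
import numpy as np,cv2
c=np.load("top1.npy",allow_pickle=True).item()
im=c["pixels"][160:280,160:320,::-1]
cv2.imwrite("pics/crop1.png",cv2.resize(im,None,fx=5,fy=5,interpolation=cv2.INTER_CUBIC))
E
python3 - <<'E'
from h import *
c=np.load("top1.npy",allow_pickle=True).item()
for n,uv,h in(("block",(270,249),18),("jaw",(225,220),20),("railend",(310,182),22),("knob",(253,193),70),("dish",(186,230),18),("tape",(220,167),24),("char",(344,228),28)):
    print(n,cast(c,uv,h).round(1), c["depth"][uv[1],uv[0]])
E
```

```text
block [[ 408.9 -223.    18. ]] 951.50464
jaw [[ 469.5 -127.    20. ]] 963.10364
railend [[ 552.5 -308.4   22. ]] 970.41254
knob [[ 518.6 -187.6   70. ]] 917.87714
dish [[447.6 -43.8  18. ]] 972.3942
tape [[ 584.6 -114.    24. ]] 1004.73834
char [[ 453.  -377.7   28. ]] 941.9288
```

View pics/crop1.png

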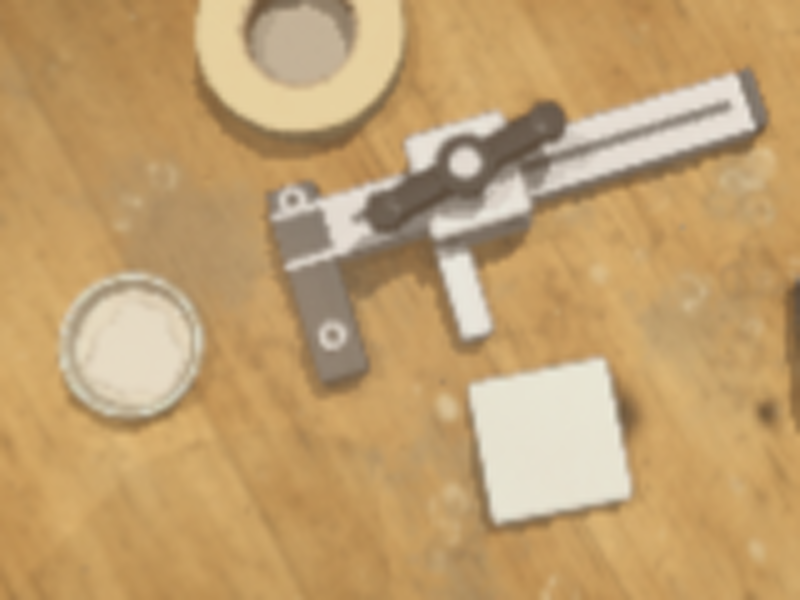

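Crop (5x from pixel (160,160)): bar ends at about (383,213) and (547,120), which is not quite along the rail. Rail end corners are at (740,73)/(765,125), fixed jaw tip at (325,383)/(367,368), carriage jaw tip at (465,340)/(492,330), and block corners at (470,383), (602,360), (630,495), (495,523).

```bash
cat > meas.py <<'E'
from h import *
def blobs(c,mask,h,amin,amax):
    out=[]
    for k in cv2.findContours(mask.astype(np.uint8),cv2.RETR_EXTERNAL,cv2.CHAIN_APPROX_NONE)[0]:
        if amin<cv2.contourArea(k)<amax:
            w=cast(c,k[:,0],h)[:,:2].astype(np.float32); out.append((cv2.minAreaRect(w),cv2.contourArea(k)))
    return out
def show(c,bl):
    for r,a in bl: print(np.round(r[0],1),np.round(r[1],1),round(r[2],1),a)
E
python3 - <<'E'
from meas import *
c=np.load("top1.npy",allow_pickle=True).item()
hsv=cv2.cvtColor(c["pixels"],cv2.COLOR_RGB2HSV)
roi=np.zeros(hsv.shape[:2],bool);roi[140:290,165:380]=1
S,V=hsv[...,1],hsv[...,2]
print("white");show(c,blobs(c,roi&(S<60)&(V>140),18,100,5000))
print("dark");show(c,blobs(c,roi&(V<105),61,60,5000))
print("char");show(c,blobs(c,roi&(V<90),28,500,5000))
print("tape");show(c,blobs(c,roi&(S<130)&(V>170),24,300,5000))
print("samples",[hsv[160+y//5,160+x//5].tolist() for x,y in((400,205),(547,120),(620,440),(315,260),(650,120),(560,400),(755,105))])
f=lambda x,y,h:cast(c,((x+.5)/5-.5+160,(y+.5)/5-.5+160),h)[0].round(1)
for n,x,y,h in(("endB",740,73,22),("endF",755,130,22),("endB2",752,70,22),("endF2",767,122,22),("jawFL",325,383,20),("jawFR",367,368,20),("frontjawroot",345,258,22),("jawFrontroot",287,268,22),("cjL",465,340,20),("cjR",492,330,20),("carBL",407,137,46),("carBR",500,112,46),("carFR",530,212,46),("carFL",433,238,46),("knob",465,163,70),("barL",370,222,61),("barR",565,112,61),("barLc",385,210,68),("barRc",547,120,68)):
    print(n,f(x,y,h))
c=np.load("side1.npy",allow_pickle=True).item();print(proj(c,[[409,-223,18],[518,-187,70],[552,-308,22]]).round(1))
E
```

```text
white
[ 411.8 -222.2] [60.1 60.7] 11.7 764.0
[448.2 -41.7] [58.9 54.6] 78.4 506.0
[ 474.8 -185.5] [41.9 14.1] 16.3 103.0
[ 481.  -133.8] [81.5 57.3] 6.1 321.5
[ 534.1 -235.3] [ 30.3 152.7] 20.5 600.5
[ 583.8 -113.7] [30.5 33.8] 11.8 158.0
dark
[ 451.1 -370. ] [56.  94.5] 4.8 1126.0
char
tape
[ 511.5 -297.1] [42.3 64.6] 20.5 336.5
[ 542.2 -434.9] [77.3 57. ] 22.0 442.0
[ 588.2 -179.4] [171.3 218.1] 19.0 2815.0
samples [[16, 62, 111], [15, 65, 110], [18, 58, 185], [16, 39, 165], [17, 26, 194], [25, 24, 231], [16, 44, 132]]
endB [ 569.7 -303.4   22. ]
endF [ 544.6 -309.5   22. ]
endB2 [ 571.1 -308.6   22. ]
endF2 [ 548.2 -314.7   22. ]
jawFL [ 434.9 -126.9   20. ]
jawFR [ 441.4 -144.6   20. ]
frontjawroot [ 488.2 -134.5   22. ]
jawFrontroot [ 483.7 -109.8   22. ]
cjL [ 453.7 -186.    20. ]
cjR [ 458.  -197.4   20. ]
carBL [ 535.9 -161.6   46. ]
carBR [ 546.8 -200.5   46. ]
carFR [ 504.3 -213.3   46. ]
carFL [ 493.1 -173.1   46. ]
knob [ 520.2 -186.8   70. ]
barL [ 497.2 -147.8   61. ]
barR [ 543.6 -227.6   61. ]
barLc [ 501.  -154.4   68. ]
barRc [ 538.7 -220.1   68. ]
[[211.3 219.1]
 [253.8 187.1]
 [279.  233.9]]
```

```bash
cat >> meas.py <<'E'
def edge(c,p,q,h,n=40,half=3.5,chan=None,pol=0):
    """subpixel edge along pixel segment p-q; pol>0 dark->bright going to the right-hand normal; returns world pts line (mid,dir,rms)"""
    g=cv2.cvtColor(c["pixels"],cv2.COLOR_RGB2GRAY).astype(np.float32) if chan is None else chan.astype(np.float32)
    p,q=np.array(p,float),np.array(q,float);d=(q-p)/np.linalg.norm(q-p);m=np.array([-d[1],d[0]])
    t=np.arange(-half,half+.01,.25);P=p+(q-p)*np.linspace(0,1,n)[:,None]
    X=(P[:,None]+t[:,None]*m).astype(np.float32)
    pr=np.gradient(cv2.GaussianBlur(cv2.remap(g,X[...,0],X[...,1],cv2.INTER_LINEAR),(7,1),0),axis=1)
    i=(pr*pol if pol else abs(pr)).argmax(1)
    w=cast(c,X[np.arange(n),i],h)[:,:2].astype(np.float32)
    vx,vy,x,y=cv2.fitLine(w,cv2.DIST_HUBER,0,.5,.01)[:,0]
    r=(w-[x,y])@[-vy,vx]
    a=np.degrees(np.arctan2(vy,vx))%90
    return np.array([x,y]),np.array([vx,vy]),round(float(a),2),round(float(np.median(abs(r))),2)
def cr(x,y): return ((x+.5)/5-.5+160,(y+.5)/5-.5+160)
E
python3 - <<'E'
from meas import *
c=np.load("top1.npy",allow_pickle=True).item()
hsv=cv2.cvtColor(c["pixels"],cv2.COLOR_RGB2HSV)
for nm,ch in(("gray",None),("sat",hsv[...,1])):
  for n,p,q,h in(("railB",(575,113),(732,75),22),("railF",(550,185),(745,135),22),("jawIn",(335,275),(362,355),20),("jawOut",(295,285),(322,370),20),("jawTip",(333,380),(360,370),20),("carB",(415,135),(495,114),46),("carF",(440,235),(525,212),46),("carL",(410,145),(420,180),46),("carR",(510,140),(528,205),46),("cjL",(443,265),(462,330),20),("cjR",(466,255),(488,325),20),("bB",(480,381),(592,361),18),("bF",(505,520),(620,497),18),("bL",(472,395),(492,512),18),("bR",(605,372),(627,485),18),):
    print(nm,n,*edge(c,cr(*p),cr(*q),h))
E
```

```text
gray railB [ 559.00977 -268.2661 ] [ 0.30524632 -0.9522734 ] 17.77 0.32
gray railF [ 530.96844 -263.50232] [ 0.30084258 -0.95367384] 17.51 0.3
gray jawIn [ 466.12097 -137.4069 ] [0.938277   0.34588477] 20.24 1.28
gray jawOut [ 461.9214  -113.42563] [0.8958289  0.44439912] 26.38 1.57
gray jawTip [ 433.0758  -137.82907] [ 0.4201472 -0.907456 ] 24.84 0.21
gray carB [ 537.39874 -182.16728] [ 0.03607261 -0.9993492 ] 2.07 0.48
gray carF [ 498.67673 -193.17574] [ 0.30156338 -0.95344615] 17.55 0.17
gray carL [ 524.0787  -162.22693] [ 0.9945054  -0.10468552] 83.99 0.73
gray carR [ 518.74646 -210.0792 ] [0.9742621  0.22541815] 13.03 0.58
gray cjL [ 471.96478 -179.30421] [0.9454972  0.32563025] 19.0 0.3
gray cjR [ 475.36908 -192.09514] [0.9585282  0.28499764] 16.56 0.24
gray bB [ 441.6759  -220.22935] [ 0.19420333 -0.9809613 ] 11.2 0.3
gray bF [ 382.71588 -227.73318] [ 0.2003247 -0.9797296] 11.56 0.43
gray bL [ 405.7178  -192.87033] [0.981343   0.19226526] 11.09 0.29
gray bR [ 418.82043 -250.63063] [0.9815699  0.19110367] 11.02 0.46
sat railB [ 559.00977 -268.2661 ] [ 0.30524632 -0.9522734 ] 17
[... 260 characters left out ...]
1472 -0.907456 ] 24.84 0.21
sat carB [ 537.39874 -182.16728] [ 0.03607261 -0.9993492 ] 2.07 0.48
sat carF [ 498.67673 -193.17574] [ 0.30156338 -0.95344615] 17.55 0.17
sat carL [ 524.0787  -162.22693] [ 0.9945054  -0.10468552] 83.99 0.73
sat carR [ 518.74646 -210.0792 ] [0.9742621  0.22541815] 13.03 0.58
sat cjL [ 471.96478 -179.30421] [0.9454972  0.32563025] 19.0 0.3
sat cjR [ 475.36908 -192.09514] [0.9585282  0.28499764] 16.56 0.24
sat bB [ 441.6759  -220.22935] [ 0.19420333 -0.9809613 ] 11.2 0.3
sat bF [ 382.71588 -227.73318] [ 0.2003247 -0.9797296] 11.56 0.43
sat bL [ 405.7178  -192.87033] [0.981343   0.19226526] 11.09 0.29
sat bR [ 418.82043 -250.63063] [0.9815699  0.19110367] 11.02 0.46
```

```bash
cat > plan.py <<'E'
from meas import *
Y=17.6;O=np.array([527.4,-211.4])
EX=np.array([np.cos(np.radians(Y)),np.sin(np.radians(Y))]);EY=np.array([-EX[1],EX[0]])
W=lambda x,y,z:list(O+x*EX+y*EY)+[z]
def rail(p): d=np.array(p[:2])-O; return np.array([d@EX,d@EY]).round(1)
def ori(rel): return [-90,0,Y+rel]       # tool x at 'rel' deg from rail x
def go(x,y,z,rel,rate=150,th=None): return move_straight(W(x,y,z),ori(rel),rate,th)
def st(m=""):
    s=read_state();print(m,"t",round(s["t"],1),"rail",rail(s["tcp_pos"]),"z",s["tcp_pos"][2].round(1),"F",s["wrist_force"].round(1),"w",round(s["gripper_width"],1),"j6",s["joint_positions"][5].round(0));return s
def knobpose(ky,a,r,d,kx=0):
    "tool centre in rail frame for pusher at (r,d) in the bar frame, bar angle a deg clockwise"
    c,s=np.cos(np.radians(a)),np.sin(np.radians(a)); return kx+r*c+d*s, ky-r*s+d*c
E
python3 - <<'E'
from plan import *
c=np.load("top1.npy",allow_pickle=True).item()
# height map over the scene: tallest things
v,u=np.mgrid[0:384:4,0:512:4];d=c["depth"][v,u]
K=np.array(c["intrinsics"]);s=np.stack([(u-K[0,2])/K[0,0],(v-K[1,2])/K[1,1],np.ones_like(d)],-1)*d[...,None]
P=s@Rm(c).T+c["eye"]
m=(d>0)&(P[...,2]>70)&(P[...,0]>0);b=np.unique((P[m]//50*50).astype(int),axis=0);print(b.tolist())
for a,dd in((77.4,-32),(40,-18),(0,-18)):
    x,y=knobpose(26,a,36,dd);print(x,y,solve_ik(W(x,y,56),ori(-a)))
print(solve_ik(W(-131,24,3),[-90,0,-78.8]),solve_ik(W(0,-50,27),ori(0)))
for a in (0,45,88): x,y=knobpose(6,a,-36,-18);print(solve_ik(W(x,y,56),ori(-a)))
E
```

```text
[[150, 50, 250], [200, -100, 250], [200, -100, 300], [200, -100, 350], [200, -50, 200], [200, -50, 250], [200, -50, 300], [200, 0, 150], [200, 0, 200], [200, 0, 250], [200, 0, 300], [200, 50, 200], [200, 50, 250], [350, -600, 50], [350, -600, 100], [400, -600, 50], [400, -600, 100], [400, -600, 150], [400, -550, 50], [400, -550, 150], [450, -550, 150], [500, -250, 50], [500, -200, 50], [600, -300, 50], [600, -250, 50], [650, -350, 50], [650, -350, 100], [650, -300, 50], [650, -300, 100], [650, -250, 50], [700, -400, 50], [700, -350, 50], [700, -350, 100], [700, -300, 50], [700, -300, 100], [750, -350, 50]]
-23.37617969176439 -16.11358715448427 [-3.12327936e+01  1.81188187e+01 -2.14854017e+01  5.03957796e+01
  2.54444375e-14  1.18567206e+02]
16.0074229779255 -10.929153924857019 [-2.79770085e+01  2.04459352e+01 -1.80772060e+01  5.14768588e+01
  2.54444375e-14  8.44229915e+01]
36.0 8.0 [-25.28716101  20.80773868 -17.53756915  51.65469217   0.
  47.11283899]
[-3.81161806e+01  1.33201474e+01 -3.67810001e+01  3.98988525e+01
  2.54444375e-14  1.30683819e+02] [-31.68395728  23.57400785 -17.59222292  48.83376923   0.
  40.71604272]
[-31.94647621  17.05049468 -23.01254463  49.93696069   0.
  40.45352379]
[-2.99393505e+01  1.50874720e+01 -2.57546074e+01  4.91579206e+01
  2.54444375e-14  8.74606495e+01]
[-26.72576011  15.13493688 -25.68930528  49.17575784   0.
 133.67423989]
```

Run:
```python
from plan import *
close(20)
x,y=knobpose(26,77.4,36,-34)
move_pose(W(x,y,240),ori(-77.4)); st()
go(x,y,90,-77.4,250); go(x,y,56,-77.4,100); st("down")
hit=False
for a,d in [(77.4,-18)]+[(a,-18) for a in range(66,-7,-12)]:
    x,y=knobpose(26,a,36,d)
    hit=go(x,y,56,-a,60,th=14); st(f"a{a} {hit}")
    if hit: break
x,y=knobpose(26,max(a,0),36,-32); go(x,y,56,-max(a,0),100); go(x,y,110,-max(a,0),200)
c=capture("top");save(c,"top2");np.save("top2.npy",c,allow_pickle=True)
cv2.imwrite("pics/crop2.png",cv2.resize(c["pixels"][160:280,160:320,::-1],None,fx=5,fy=5,interpolation=cv2.INTER_CUBIC));st()
```

```text
t 2.8 rail [-25.8 -17.3] z 240.0 F [-1.  -0.6  0.1] w -0.4 j6 118.0
down t 4.0 rail [-24.9 -17. ] z 56.7 F [ 0.1  0.2 -0.1] w 0.0 j6 118.0
a77.4 False t 4.4 rail [ -8.9 -13. ] z 56.3 F [ 0.9 -0.1  0.2] w -0.1 j6 120.0
a66 False t 4.8 rail [ -1.8 -14. ] z 55.9 F [-0.1 -0.   0.9] w 0.1 j6 109.0
a54 False t 5.1 rail [  6.3 -13.6] z 55.9 F [-0.4 -0.8 -0.3] w -0.0 j6 98.0
a42 False t 5.5 rail [ 14.3 -11.4] z 55.9 F [-1.2 -0.8  0.5] w 0.2 j6 87.0
a30 False t 5.8 rail [21.9 -7.6] z 55.9 F [-0.8 -2.1 -0.5] w -0.2 j6 75.0
a18 False t 6.2 rail [28.7 -2.3] z 56.0 F [-0.5 -1.3  1. ] w 0.3 j6 64.0
a6 False t 6.6 rail [34.   4.2] z 56.1 F [-0.3 -2.1 -0.9] w 0.2 j6 53.0
a-6 False t 6.9 rail [37.6 11. ] z 56.2 F [-1.5 -4.5 -0.9] w 0.0 j6 42.0
 t 7.7 rail [35.9 -5.1] z 109.8 F [-0.5  0.9 -1.4] w -0.1 j6 46.0
```

View pics/crop2.png

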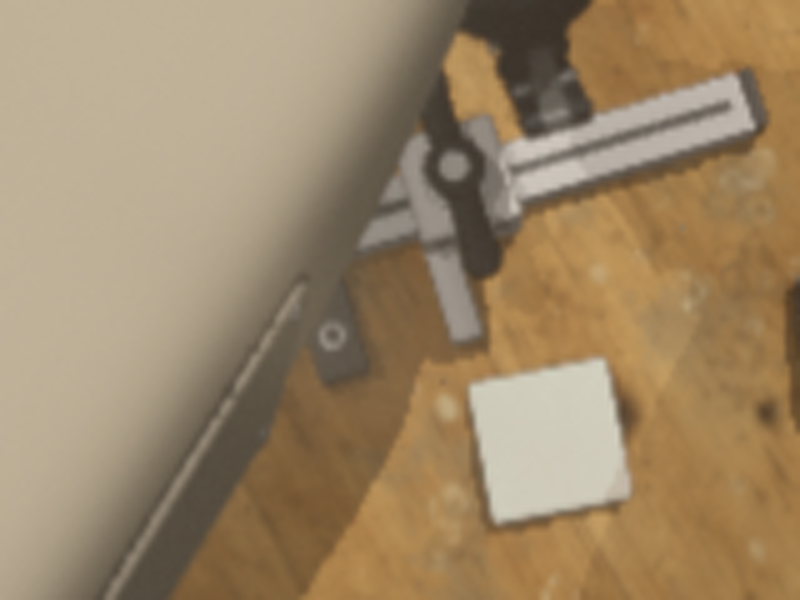

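Bar now runs from crop (437,95) to (485,265), across the rail and parallel to the carriage jaw. The carriage shifted about 2 mm and the block hasn't moved. Next I slide the carriage back.

Run:
```python
from plan import *
go(0,72,110,0,200); print(go(0,72,28,0,150,th=15)); st("down")
print(go(0,-4,28,0,60,th=20)); st("pushed")
go(0,12,28,0,100); go(0,12,110,0,200)
ungrasp()
b=np.array(rail([412,-222.5]));print(b)
g=b-18*np.array([np.cos(np.radians(-6.4)),np.sin(np.radians(-6.4))])
go(g[0],g[1],110,-96.4,200); st()
print(go(g[0],g[1],3,-96.4,120,th=15)); st("at block")
c=capture("top");save(c,"top3");np.save("top3.npy",c,allow_pickle=True)
s=capture("side");np.save("side3.npy",s,allow_pickle=True)
a=cv2.resize(c["pixels"][160:280,160:320,::-1],None,fx=2.5,fy=2.5);b=cv2.resize(s["pixels"][150:270,170:330,::-1],None,fx=2.5,fy=2.5)
cv2.imwrite("pics/c3.png",np.hstack([a,b]))
```

```text
False
down t 9.0 rail [ 0.7 71. ] z 28.4 F [-0.  -0.4 -0. ] w 0.0 j6 50.0
False
pushed t 10.4 rail [-0.  -3.8] z 28.0 F [-0.1  3.8  2.7] w -0.2 j6 44.0
[-113.4   24.3]
 t 13.9 rail [-131.1   26.2] z 110.1 F [-0.7 -0.8 -0.8] w 85.5 j6 131.0
False
at block t 14.9 rail [-130.8   25.7] z 3.5 F [-0.6  0.3  1. ] w 85.3 j6 131.0
```

View pics/c3.png

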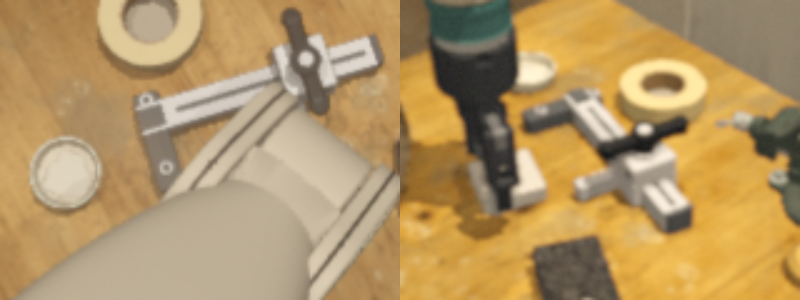

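The carriage is back near the rail's free end with the bar across, and the fingers straddle the block.

Run:
```python
from plan import *
close(30); st("grip")
go(-131,50,3,-90,70); st()
print(go(-83,50,3,-90,60,th=20)); st("in")
ungrasp(); go(-105,50,3,-90,100); go(-105,50,60,-90,200); close(20); 
c=capture("top");np.save("top4.npy",c,allow_pickle=True)
s=capture("side");np.save("side4.npy",s,allow_pickle=True)
a=cv2.resize(c["pixels"][160:280,160:320,::-1],None,fx=2.5,fy=2.5);b=cv2.resize(s["pixels"][150:270,170:330,::-1],None,fx=2.5,fy=2.5)
cv2.imwrite("pics/c4.png",np.hstack([a,b]));st()
```

```text
grip t 15.4 rail [-131.    26.2] z 3.6 F [-1.   1.5  6.5] w 59.3 j6 131.0
 t 15.9 rail [-130.3   49.5] z 3.6 F [-0.2 -0.3  7.7] w 59.2 j6 126.0
True
in t 16.2 rail [-125.3   49.8] z 3.7 F [2.  0.7 2.4] w 59.1 j6 127.0
 t 18.3 rail [-104.9   50. ] z 60.1 F [-0.  -0.9  0. ] w 0.0 j6 129.0
```

View pics/c4.png

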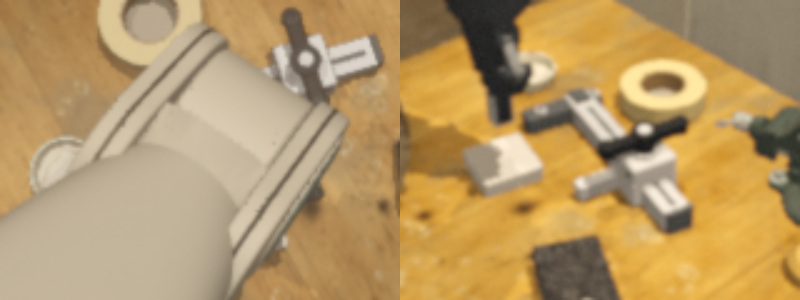

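The push stopped early on a force transient. The block is in front of the gap at about x=-107 and looks aligned, so I'll regrip it and continue.

Run:
```python
from plan import *
ungrasp(); go(-125,50,60,-90,150); go(-125,50,3,-90,100); close(30); wait(.2); st("grip")
go(-88,50,3,-90,60,th=40); st("in")
ungrasp(); go(-88,50,60,-90,200); go(-125,50,60,-90,200); close(20); go(-125,50,5,-90,150)
print(go(-96,50,5,-90,80)); print(go(-78,50,5,-90,30,th=12)); st("pushed")
go(-105,50,5,-90,100); go(-105,50,110,-90,250)
go(0,-85,110,0,250); s=capture("side");np.save("side5.npy",s,allow_pickle=True)
c=capture("top");np.save("top5.npy",c,allow_pickle=True)
a=cv2.resize(c["pixels"][160:280,160:320,::-1],None,fx=2.5,fy=2.5);b=cv2.resize(s["pixels"][150:270,170:330,::-1],None,fx=2.5,fy=2.5)
cv2.imwrite("pics/c5.png",np.hstack([a,b]));st()
```

```text
grip t 20.6 rail [-124.5   49.6] z 3.9 F [-0.6  1.6  6. ] w 58.8 j6 127.0
in t 21.4 rail [-89.2  49.4] z 3.9 F [-4.3 -1.6  9. ] w 58.8 j6 131.0
False
True
pushed t 24.9 rail [-84.5  50.8] z 4.3 F [0.8 0.4 1. ] w -0.3 j6 131.0
 t 27.6 rail [ -0.3 -84.5] z 109.7 F [-0.4  2.  -0.2] w -0.4 j6 39.0
```

View pics/c5.png

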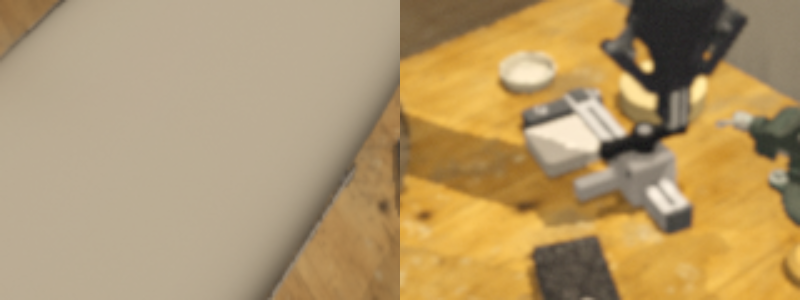

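Block is seated against the rail next to the fixed jaw, with the carriage still back. Now I slide it up.

Run:
```python
from plan import *
print(go(0,-85,28,0,150,th=20)); st("down")
go(0,-45,28,0,60,th=30); st()
h=go(0,-18,28,0,30,th=18); s=st(f"closed {h}")
go(0,-60,28,0,100); go(0,-60,110,0,250)
# second seating push of the block against the rail, then the carriage again
go(-125,57,110,-90,250); go(-125,57,5,-90,200); go(-96,57,5,-90,80); print(go(-76,57,5,-90,30,th=14)); st("reseat")
go(-105,57,5,-90,100); go(-105,57,110,-90,250)
go(0,-60,110,0,250); go(0,-60,28,0,200); go(0,-40,28,0,80);h=go(0,-18,28,0,30,th=18); st(f"again {h}")
go(0,-45,28,0,100); go(0,-45,110,0,250); st()
```

```text
False
down t 28.3 rail [  0.4 -85.4] z 28.6 F [-0.3  0.2  0.1] w 0.1 j6 39.0
 t 29.1 rail [  0.6 -45.3] z 28.7 F [ 1.5 -1.4  2.1] w 0.0 j6 41.0
closed True t 29.9 rail [  0.5 -26.5] z 28.5 F [-0.  -1.5  0. ] w -0.1 j6 43.0
True
reseat t 34.3 rail [-84.4  57.6] z 4.4 F [0.5 0.6 0. ] w 0.3 j6 132.0
again True t 38.5 rail [ -0.1 -26.4] z 28.1 F [ 0.5 -0.9  2. ] w 0.3 j6 43.0
 t 39.3 rail [  0.4 -45. ] z 111.2 F [-1.2 -0.5 -0.7] w 0.1 j6 41.0
```

Run:
```python
from plan import *
x,y=knobpose(6.3,0,-36,-34); go(x,y,110,0,250); go(x,y,56,0,150); st()
for a in [0,12,24,36,48,60,72,80,88]:
    x,y=knobpose(6.3,a,-36,-18); hit=go(x,y,56,-a,60,th=18); st(f"a{a} {hit}")
    if hit: break
x,y=knobpose(6.3,a,-36,-34); go(x,y,56,-a,100); go(x,y,130,-a,250)
move_pose([300,-480,240],[-90,0,-60]); st()
c=capture("top");np.save("top6.npy",c,allow_pickle=True);s=capture("side");np.save("side6.npy",s,allow_pickle=True)
cv2.imwrite("pics/c6.png",cv2.resize(c["pixels"][160:280,160:320,::-1],None,fx=5,fy=5,interpolation=cv2.INTER_CUBIC))
```

```text
t 40.1 rail [-35.8 -27.6] z 55.6 F [ 0.1 -0.3  0.9] w -0.2 j6 39.0
a0 False t 40.5 rail [-35.8 -11.4] z 56.6 F [ 0.1 -0.5  0.1] w -0.0 j6 40.0
a12 False t 40.9 rail [-38.7  -4.3] z 56.4 F [ 0.4 -0.6  0.5] w -0.3 j6 53.0
a24 False t 41.3 rail [-40.2   4.1] z 56.2 F [-0.3 -1.2  2. ] w 0.0 j6 65.0
a36 False t 41.6 rail [-39.8  12.9] z 56.0 F [-0.9 -2.1  0.7] w 0.3 j6 78.0
a48 False t 42.0 rail [-37.6  20.9] z 56.0 F [-1.  -2.5  2.2] w 0.2 j6 90.0
a60 False t 42.3 rail [-33.8  28.4] z 56.0 F [-2.4 -1.5  1.6] w 0.1 j6 103.0
a72 False t 42.7 rail [-28.5  35. ] z 55.9 F [-1.6 -2.8  2. ] w -0.2 j6 116.0
a80 False t 43.0 rail [-24.4  38.7] z 55.8 F [-2.8 -2.8  2.2] w -0.4 j6 125.0
a88 False t 43.3 rail [-19.6  41.8] z 55.9 F [-3.6 -2.1  1.7] w -0.0 j6 133.0
 t 45.4 rail [-297.3 -186.3] z 238.9 F [-0.3 -0.2  0.3] w 0.1 j6 85.0
```

View pics/c6.png

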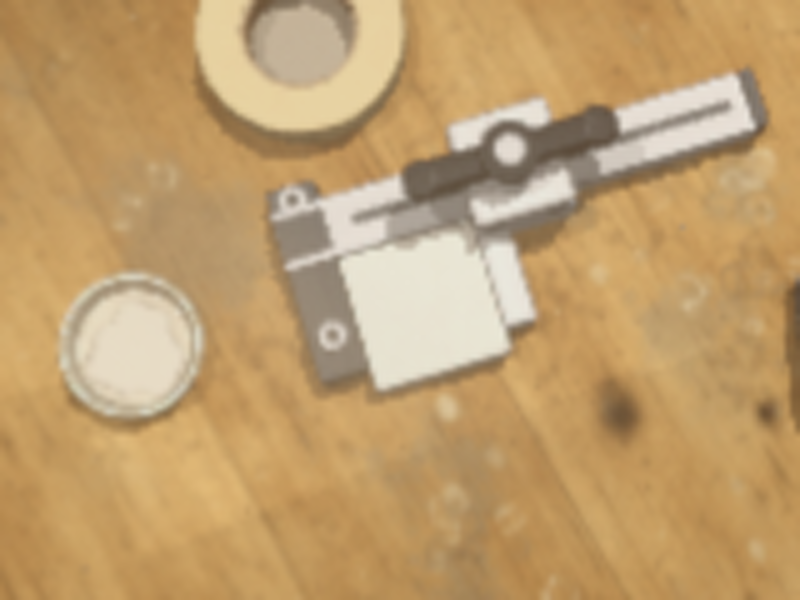

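The block sits between both jaws, flush with the rail (edges about crop (343,262)-(465,230) and (378,388)-(510,350)). The bar runs (417,182)-(603,124), along the rail. A quick numeric check before handing in.

Run:
```python
from plan import *
c=np.load("top6.npy",allow_pickle=True).item()
for n,p,q,h in(("blkL",(348,275),(372,375),18),("blkR",(475,245),(503,335),18),("blkF",(388,386),(500,355),18),("blkB",(350,258),(460,232),18),("barB",(425,162),(480,143),68),("barB2",(540,125),(595,108),68),("jawR",(513,245),(532,312),20)):
    m,d,a,r=edge(c,cr(*p),cr(*q),h);print(n,rail(m),a,r)
p=[cast(c,cr(*x),66)[0] for x in((420,182),(600,125))];a,b=map(rail,p);d=b-a
print("bar angle deg",np.degrees(np.arctan2(-d[1],d[0])),np.linalg.norm(d),"knob",rail(cast(c,cr(510,149),70)[0]))
c0=np.load("top1.npy",allow_pickle=True).item()
D=cv2.absdiff(c["pixels"],c0["pixels"]).max(2)
for n,(u,v,r) in dict(dish=(186,230,18),tape=(220,167,24),char=(344,228,28)).items(): print(n,"mean diff",D[v-r:v+r,u-r:u+r].mean().round(1))
```

```text
blkL [-38.6  88.3] 17.13 0.3
blkR [-48.4  29.9] 19.23 0.55
blkF [-72.1  62.7] 17.43 0.29
blkB [-14.8  59.3] 14.15 0.72
barB [ 7.1 31.1] 15.81 0.24
barB2 [  7.5 -19.8] 21.29 0.35
jawR [-44.7  15.3] 17.65 0.33
bar angle deg 89.40781664787099 77.40413425651113 knob [0.7 6.4]
dish mean diff 2.1
tape mean diff 1.9
char mean diff 5.8
```

```bash
python3 -c "
from rig import *
hand_in()"
```

```text
the job is handed in; nothing more can be done
```

The steel block is held between both jaws, flush against the rail, with the knob tight, and the job is handed in. It took about 46 s of robot time, against the 64 s limit.

**What I did, in the order asked:**
1. Loosened the knob until its bar lay across the rail.
2. Slid the carriage back to an opening of about 103 mm.
3. Gripped the block, squared it to the rail, put it between the jaws and pushed it against the rail front.
4. Slid the carriage up until the push met resistance at an 18 N threshold. I then pushed the block onto the rail and the carriage up once more.
5. Tightened the knob, then moved the arm clear.

**Last checks, from the top camera:**
- **Knob:** the bar is at about 89° (1.55 rad), along the rail.
- **Block:** its front edge is at rail x −72 mm (nominal −73) and its left edge is at the fixed jaw face (88.3 mm against 88).
- **Carriage:** the knob axis is at y +6.4 mm against a nominal 6 for a 60 mm opening. That is within measurement error, but I did not test for play after tightening.
- **Dish and tape roll:** unchanged between the first and last pictures.

**Failures and disagreements:**
- **First push:** it stopped early on a brief force reading, so I regripped the block and carried on.
- **Block edges:** two of the edge fits were noisy. The back edge came out 3° off in angle, and the right edge was 1.6° off and about 2 mm off position. Both edges are partly in shadow or low in contrast.
- **Charcoal block:** its image changed slightly more than the others'. I put that down to the arm's shadow, since the arm never worked near it, but I did not measure its position again.

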